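# Drive the caddy's lock screw home

## Robot

A 6-joint arm with a two-finger parallel gripper is mounted at the origin on the work surface. World frame = base frame: x ahead of the robot, y to its left, z up, the work surface at z = 0. Lengths are in m, angles in degrees, forces in N, time in s.
With the tool pointing down it reaches from about 0.325 to 0.9 m from the base axis. Payload 3.5 kg.
Tool frame: the origin (TCP) lies midway between the tips of the shut fingers; the grasp point (between the pads) lies 19 mm behind it; z points along the fingers, y is the line along which they close (so a half turn about z gives the same grasp; the last joint's range is limited). The gripper opens to 85 mm and grips with 20 to 120 N. Pads are 22 mm wide; open, the fingers measure 114 mm over their backs; the gripper's body (76 mm by 85 mm) begins 54 mm behind the grasp point. The pads swing forward as they close: fully open they stand 13 mm farther back than shut.
Start: joints at [60.138, 15.837, -1.513, 72.651, 0, 84.076], TCP at [0.254, 0.571, 0.231] pointing down, gripper open.
Joint ranges: [-178.77, 178.77], [-48.84, 107.48], [-61.69, 71.31], [-111.58, 123.2], [-90, 87.43], [-180, 180]. Speed limits (degrees/s): [147.25, 147.25, 180, 180, 180, 180].

## Interface

Orientations are given as [roll, pitch, yaw] about the fixed x, y, z axes, in that order (R = Rz(yaw) Ry(pitch) Rx(roll)).
In Python, from rig import ctrl gives the robot as it stands. The module is installed in compiled form; this text tells all that it offers.
- The arm moves only by the tool jog_arm, never from a script. Its argument "commands" is a list of rows, each an object with "rot": the turn, a rotation vector about the tool's x, y, z in degrees, a list of three; "dp": the shift along the tool's x, y, z in m, a list of three; "gripper": the opening, from 0 (shut) to 1 (fully open). In form: [{"rot": [wx, wy, wz], "dp": [dx, dy, dz], "gripper": gripper}, ...]. A call has exactly 8 rows; each row shifts and turns the commanded pose from where the row before left it, along the tool's axes as they then stand; what a row does not reach is not made up. A row lasts 1/12 s, in which the tool goes at most 41.7 mm and 7.16 degrees, less where a joint would pass 70% of its speed; a pose out of reach is approached as far as the arm can. A call with a gripper value outside its range is refused whole. The fingers move at their own pace and stop on an object; the grip force is fixed at half the most. Time passes only in rows, so rows that do not move let the fingers close, or fill a call up. It gives the time, the measured TCP pose, the force, the opening and the grip force at its end, in the units of the state.
- ctrl.get_state(): the state, without advancing time (a new reading comes with each control period).
- ctrl.snapshot(name): name is "scene" or "top" or "wrist"; returns a dict with "pixels" (384x512x3 uint8, blue, green, red), "vertical_fov" (degrees; the focal length in pixels is half the picture's height over the tangent of half this angle, whatever the lens; pixels are square), "cx", "cy" (the principal point, pixels), "k1" (the pictures are not rectified: a ray, as slopes to the right and down, at radius r is drawn at 1 + k1 r^2 times it, then the intrinsics apply), "R" (3x3) and "t" (3): a world point X has camera coordinates R X + t. Camera axes: x right, y down, z forward; pixel columns grow to the right and rows downward; lengths in m; the calibration is good to about 2 mm. A picture is of the moment at which its call begins. There is no depth.
- ctrl.job_done(): hands the job in; it is judged then, once.
The state is a dict: "clock": time; "qpos": joint angles; "joint_vel": joint speeds; "effort": joint torques, N m; "ee_pos": TCP position; "ee_rot": TCP orientation; "force": force on the tool from outside, world axes, zero at the start; "torque": the same for the moment, N m; "gripper_width": finger opening in m; "gripper_force": force on a finger pad.
Only numpy, scipy, OpenCV 4.12 (cv2) and the standard library are available. Lean on these libraries where they do the work, as an engineer would, in place of code of your own. Each camera call takes 0.05 s, during which the arm holds its last target. There are 200 camera calls.

## Task

Take the stubby screwdriver out of its wooden stand and use it to lock the tray of the grey caddy: set its blade into the slotted screw on the caddy's top (not the smooth domed plug beside it), push the screw down against its spring and, while keeping it pushed in, turn it clockwise seen from above until it comes to its stop. Then put the screwdriver back upright in its stand, fully down, and let go. Do not knock over the bottle or the egg cups.

Things in the scene. Friction and masses are not known exactly. Their poses are not given: they have to be found in the camera images.
- driver_handle (a point): Stubby screwdriver standing blade down in the stand: centre of its black flat-sided handle, 36 mm (x) by 26 mm (y) by 70 mm tall (z, up); grasp from above across the 26 mm. Below it a round flange, 54 mm across, 6 mm thick, rests on the stand, then shank and blade. The tip is 101 mm below this point; the blade's width lies along x, like the handle's wide side. Mass 0.11 to 0.18 kg.
- driver_bit (a point): Middle of the tip edge of the screwdriver's flat blade, 20 mm wide (x) and 4 mm thick (y), same axes as the handle; 60 mm below the flange's underside. Hidden in the stand at the start.
- screw_slot (a point): Slotted steel screw on the grey caddy's deck (220 x 200 mm, 75 mm high): centre of the slot's floor, on the screw's axis. Round head 48 mm across, its top 10 mm above this point. The slot lies along this point's x (z up), 43 mm long, 10 mm deep, 8 mm wide at the floor, 15 mm at the mouth. Turns and sinks with the screw. The domed plug 90 mm beside it, as wide, has no slot.
- lock_screw (a joint): Turn of the screw in rad, clockwise from above positive; starts at 0 to 0.25, hard stop at 1.2 (home: the slot then points from the caddy's front, where the tray's pull is, to its back). Light friction (0.08 N m); stays where left. The blade has about 0.2 rad of play in the slot before it drives.
- screw_press (a joint): How far the lock screw is pushed down, in m: 0 when free, 0.005 at the bottom stop. The spring takes 3 N to begin and 1.5 N more per mm (about 7 N at 3 mm) and lifts the screw again when let go.
- stand_hole0 (a point): The screwdriver's stand, a fixed wooden block 100 x 100 x 80 mm tall: the centre of the mouth of its round hole (34 mm across, 74 mm deep), at the height of the block's top. With the screwdriver in it, the flange rests on the block's top.
- bottle: Bystander: aluminium bottle with a black flip-top lid, 64 mm across, 174 mm tall; origin at the centre of its underside.
- egg_cup_1: Bystander: white ceramic egg cup, 50 mm across, 62 mm tall; origin at the centre of its underside.
- egg_cup_2: Bystander: the other white ceramic egg cup, the same size; origin at the centre of its underside.

How it is judged:
By the outcome, as a careful person would: the job done as asked, in the order asked, and still so for the second after the job is handed in, with the robot touching nothing.
It also fails if it takes over 54 s, if anything falls off the work surface, if the arm or the gripper's body presses on something with over 40 N, if the wrist force passes 120 N, or if a joint passes its speed limit or range.

## Working session

There is one attempt and no reset: what is moved stays moved. The work goes in short steps, Python scripts to look and compute and a tool call to move; the robot and the scene stay as the last step left them, time stands still between calls to the robot, and variables do not carry over. Pictures are saved under pics/ and viewed, at most 10 in all, crops included, and the job is handed in when it is done.

Besides the shell and the picture viewer there is one more tool, called after "Call:" by a JSON object that holds its "fn" and its "kwargs". jog_arm: Moves the arm, as the interface text tells. Its arguments: {"type":"object","properties":{"commands":{"type":"array","items":{"type":"object","properties":{"rot":{"type":"array","items":{"type":"number"}},"dp":{"type":"array","items":{"type":"number"}},"gripper":{"type":"number"}}}}},"required":["commands"]}

```bash
mkdir -p pics; cat > h.py <<'E'
import numpy as np, cv2, pickle
from rig import ctrl
def snap(n,f):
    s=ctrl.snapshot(n); cv2.imwrite(f'pics/{f}.png',s['pixels']); pickle.dump(s,open(f'pics/{f}.pkl','wb')); return s
def load(f): return pickle.load(open(f'pics/{f}.pkl','rb'))
def K(s):
    h=s['pixels'].shape[0]; f=h/2/np.tan(np.radians(s['vertical_fov'])/2)
    return f
def ray(s,u,v):
    f=K(s); d=np.array([(u-s['cx'])/f,(v-s['cy'])/f]); p=d.copy()
    for _ in range(30): p=d/(1+s['k1']*(p@p))
    R=np.array(s['R']);t=np.array(s['t'])
    return -R.T@t, R.T@np.array([p[0],p[1],1])
def at_z(s,u,v,z):
    o,d=ray(s,u,v); return o+d*(z-o[2])/d[2]
def proj(s,X):
    c=np.array(s['R'])@np.array(X)+np.array(s['t']); p=c[:2]/c[2]; p=p*(1+s['k1']*(p@p)); return K(s)*p+[s['cx'],s['cy']]
E
python3 - <<'E'
from h import *
st=ctrl.get_state(); print(st)
a=snap('top','top0');b=snap('scene','scene0')
for s in(a,b): print(s['vertical_fov'],s['cx'],s['cy'],s['k1'],-np.array(s['R']).T@np.array(s['t']))
cv2.imwrite('pics/both.png',cv2.resize(a['pixels'],(800,600),interpolation=cv2.INTER_CUBIC))
cv2.imwrite('pics/sc.png',cv2.resize(b['pixels'],(800,600),interpolation=cv2.INTER_CUBIC))
E
```

```text
{'clock': 0.0, 'qpos': array([ 6.01372869e+01,  1.58787082e+01, -1.59755895e+00,  7.26521458e+01,
        2.22772060e-06,  8.40779236e+01]), 'joint_vel': array([-0.05984112, -0.04466088,  0.0567707 ,  0.01821787, -0.07979549,
        0.02229058]), 'effort': array([-5.51828653e-04, -4.45502436e+01,  2.95206159e+01,  1.62375852e-02,
       -1.14074667e-04, -3.26214426e-06]), 'ee_pos': array([0.2532118 , 0.57055072, 0.23015718]), 'ee_rot': array([-1.79872273e+02, -1.32513181e-02,  1.56059349e+02]), 'force': array([ 0.21682621, -0.48461728,  0.20302931]), 'torque': array([-0.02612872, -0.00768986, -0.02312235]), 'gripper_force': 0.0, 'gripper_width': 0.08509702698464404}
42.53479949725168 255.68324522841203 183.5585876924257 -0.21475722176821477 [0.46052138 0.01052525 1.56810525]
45.757316871759514 255.50408264473197 199.20522247013687 -0.11262496571902458 [1.38223265 0.7056019  1.0179114 ]
```

View pics/both.png

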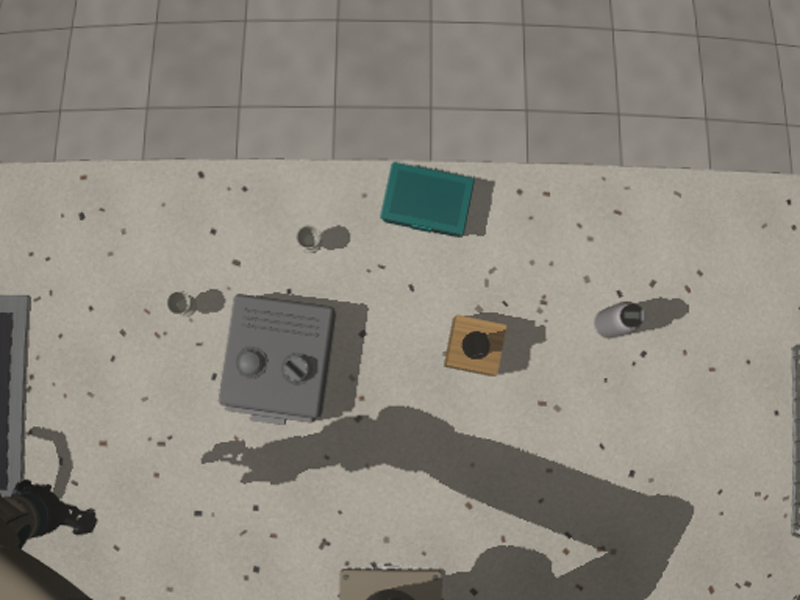

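View pics/sc.png

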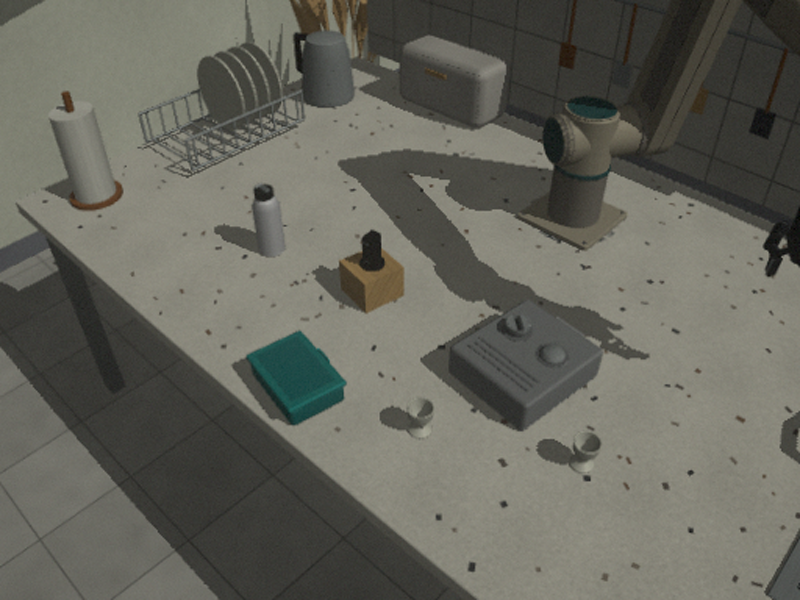

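The top view (upscaled) shows the screw near (298,369), the plug near (251,362), the stand and driver near (476,346), the bottle near (620,318) and the cups near (180,302) and (309,238). The caddy's pull is at (268,418), on the robot's side. I'll enlarge it next.

```bash
python3 - <<'E'
from h import *
s=load('top0');im=s['pixels']
a=cv2.resize(im[182:278,136:226],(562,600),interpolation=cv2.INTER_CUBIC) # scale 6.25
cv2.imwrite('pics/c1.png',a)
t=load('scene0')['pixels']
b=cv2.resize(im[195:245,278:332],None,fx=8,fy=8,interpolation=cv2.INTER_CUBIC)
c=cv2.resize(t[142:202,212:264],None,fx=7,fy=7,interpolation=cv2.INTER_CUBIC)
o=np.zeros((420,432+364,3),np.uint8);o[:400,:432]=b;o[:420,432:]=c
cv2.imwrite('pics/c2.png',np.clip(o*1.6,0,255).astype(np.uint8))
E
```

```text
(no output)
```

View pics/c1.png

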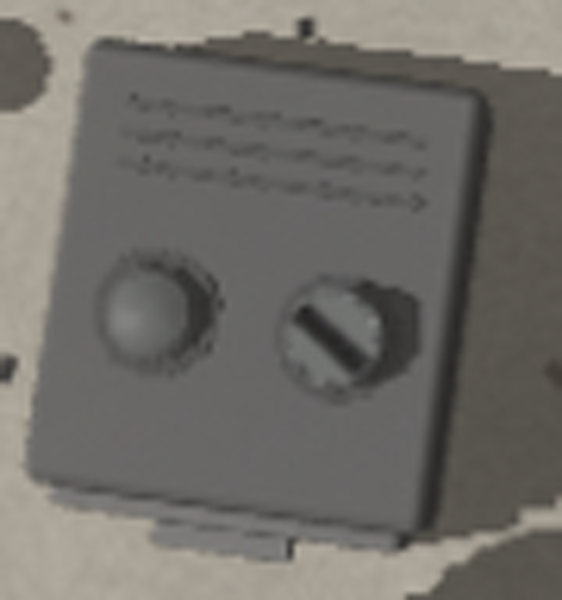

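View pics/c2.png

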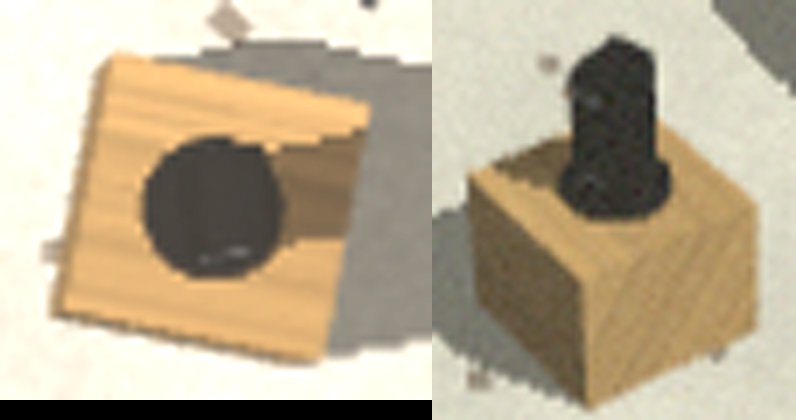

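The crop shows slot ends near (303,312) and (368,368) in c1, which is about -40° in the image. The flange is centred near (213,207) in c2. The handle's yaw isn't clear, so I'll use the wrist camera for it.

```bash
cat >> h.py <<'E'
from scipy.spatial.transform import Rotation as Ro
def yawof(st): return st['ee_rot']
def plan(target,yaw):
    """tool-frame dp (m) and rotvec(deg) from measured pose to target, pointing down, tool-yaw (deg)"""
    st=ctrl.get_state(); R0=Ro.from_euler('xyz',st['ee_rot'],degrees=True)
    R1=Ro.from_euler('xyz',[180,0,yaw],degrees=True)
    rv=(R0.inv()*R1).as_rotvec(degrees=True)
    print('t',st['clock'],'pos',st['ee_pos'].round(4),'rot',st['ee_rot'].round(2),'q',st['qpos'].round(1),'F',st['force'].round(1),'w',round(st['gripper_width'],4))
    print('dp tool',R0.inv().apply(np.array(target)-st['ee_pos']).round(4),'rotvec',rv.round(2))
E
python3 - <<'E'
from h import *
s=load('top0')
f=lambda x,y:(136+x/6.25,182+y/6.25)
print('flange',at_z(s,278+213/8,195+207/8,.086))
g=lambda x,y:(278+x/8,195+y/8)
c=[at_z(s,*g(*p),.08) for p in [(118,55),(370,103),(320,362),(62,318)]];print('stand',np.round(c,4),np.mean(c,0))
for z in(.085,.1):
  a,b=at_z(s,*f(303,312),z),at_z(s,*f(368,368),z);print('slot',a,b,(a+b)/2,np.linalg.norm(a-b),np.degrees(np.arctan2(*(a-b)[1::-1])))
c=[at_z(s,*f(*p),.075) for p in [(95,42),(487,92),(425,540),(30,480)]];print('caddy',np.round(c,4))
print('plug',at_z(s,*f(150,312),.085))
plan([.42,-.11,.30],170)
for p in [(180,302),(309,238)]: print('cup',at_z(s,p[0]*.64,p[1]*.64,.06))
print('bottle',at_z(s,600*.64,322*.64,.0))
E
```

```text
flange [ 0.55325836 -0.16141721  0.086     ]
stand [[ 0.6111 -0.1259  0.08  ]
 [ 0.5937 -0.2224  0.08  ]
 [ 0.4952 -0.2028  0.08  ]
 [ 0.5113 -0.1049  0.08  ]] [ 0.55282202 -0.16400493  0.08      ]
slot [0.51600501 0.20008547 0.085     ] [0.48961209 0.16809873 0.085     ] [0.50280855 0.1840921  0.085     ] 0.04146971341736291 50.473254993198644
slot [0.51544385 0.19816827 0.1       ] [0.48931787 0.16650505 0.1       ] [0.50238086 0.18233666 0.1       ] 0.04105029227319395 50.47325499319866
caddy [[0.6469 0.3079 0.075 ]
 [0.6248 0.114  0.075 ]
 [0.4075 0.1401 0.075 ]
 [0.4323 0.3334 0.075 ]]
plug [0.51471296 0.27453097 0.085     ]
t 0.1 pos [0.2532 0.5706 0.2303] rot [-1.7988e+02 -1.0000e-02  1.5606e+02] q [60.1 15.9 -1.6 72.7  0.  84.1] F [-0.2  0.4 -1. ] w 0.0854
dp tool [-0.4286 -0.5546 -0.0687] rotvec [ -0.11  -0.03 -13.94]
cup [0.63302948 0.42492296 0.06      ]
cup [0.76502949 0.16855782 0.06      ]
bottle [ 0.60797746 -0.43225183  0.        ]
```

Call:
{"fn": "jog_arm", "kwargs": {"commands": [{"rot":[0,0,0],"dp":[-0.023,-0.023,-0.012],"gripper":1},{"rot":[0,0,0],"dp":[-0.023,-0.023,-0.012],"gripper":1},{"rot":[0,0,0],"dp":[-0.023,-0.023,-0.012],"gripper":1},{"rot":[0,0,0],"dp":[-0.023,-0.023,-0.012],"gripper":1},{"rot":[0,0,0],"dp":[-0.023,-0.023,-0.012],"gripper":1},{"rot":[0,0,0],"dp":[-0.023,-0.023,-0.012],"gripper":1},{"rot":[0,0,0],"dp":[-0.023,-0.023,-0.012],"gripper":1},{"rot":[0,0,0],"dp":[-0.023,-0.023,-0.012],"gripper":1}]}}

```text
clock: 0.77
ee_pos: [0.347, 0.3267, 0.3274]
ee_rot: [-180.0, -0.0, 156.1]
force: [1.0, 0.8, -0.2]
gripper_width: 0.0851
gripper_force: 0.0
```

Call:
{"fn": "jog_arm", "kwargs": {"commands": [{"rot":[0,0,0],"dp":[-0.023,-0.023,0],"gripper":1},{"rot":[0,0,0],"dp":[-0.023,-0.023,0],"gripper":1},{"rot":[0,0,0],"dp":[-0.023,-0.023,0],"gripper":1},{"rot":[0,0,0],"dp":[-0.023,-0.023,0],"gripper":1},{"rot":[0,0,0],"dp":[-0.023,-0.023,0],"gripper":1},{"rot":[0,0,0],"dp":[-0.023,-0.023,0],"gripper":1},{"rot":[0,0,0],"dp":[-0.023,-0.023,0],"gripper":1},{"rot":[0,0,0],"dp":[-0.023,-0.023,0],"gripper":1}]}}

```text
clock: 1.43
ee_pos: [0.4405, 0.084, 0.3269]
ee_rot: [-180.0, -0.0, 156.1]
force: [0.0, 0.2, 0.4]
gripper_width: 0.0854
gripper_force: 0.0
```

```bash
python3 - <<'E'
from h import *
plan([.53,-.16,.33],170)
s=snap('wrist','w0');print(-np.array(s['R']).T@np.array(s['t']),np.array(s['R'])[2],s['vertical_fov'])
print([proj(s,p).round() for p in [(.553,-.163,.086),(.503,.183,.09)]])
E
```

```text
t 1.4333 pos [0.4405 0.084  0.3269] rot [-1.7999e+02 -3.0000e-02  1.5606e+02] q [  2.5  -4.5 -12.7  81.8   0.   26.5] F [0.  0.2 0.4] w 0.0854
dp tool [-0.1808 -0.1867 -0.0031] rotvec [-1.000e-02 -3.000e-02 -1.394e+01]
[0.38188482 0.1101633  0.46958037] [ 0.23515888 -0.1041052  -0.96636557] 59.3018736688734
[array([113., 311.]), array([348., 175.])]
```

```bash
python3 - <<'E'
from h import *
im=load('w0')['pixels']
im=np.clip(255*(im/255.)**.5,0,255).astype(np.uint8)
cv2.imwrite('pics/w0v.png',cv2.resize(im,(800,600),interpolation=cv2.INTER_CUBIC))
E
```

```text
(no output)
```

View pics/w0v.png

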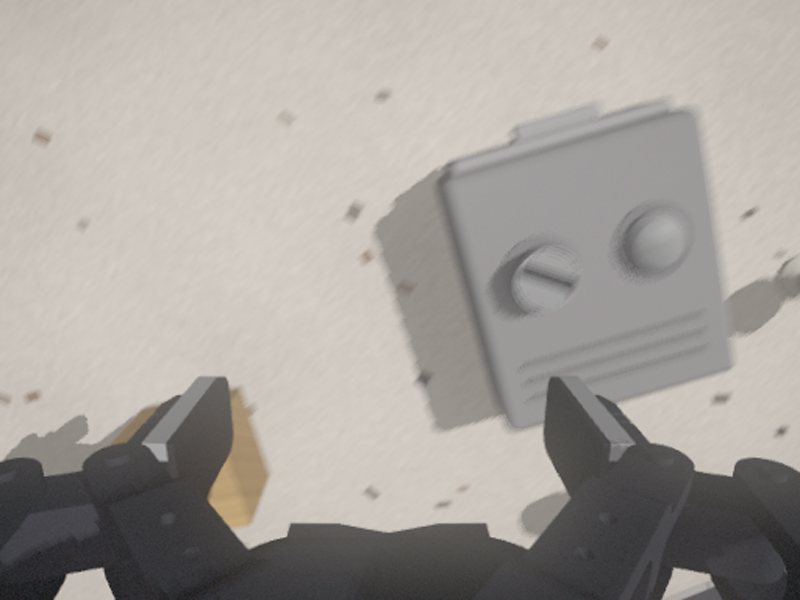

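Call:
{"fn": "jog_arm", "kwargs": {"commands": [{"rot":[0,0,0],"dp":[-0.026,-0.0218,0],"gripper":1},{"rot":[0,0,0],"dp":[-0.026,-0.0218,0],"gripper":1},{"rot":[0,0,0],"dp":[-0.026,-0.0218,0],"gripper":1},{"rot":[0,0,0],"dp":[-0.026,-0.0218,0],"gripper":1},{"rot":[0,0,0],"dp":[-0.026,-0.0218,0],"gripper":1},{"rot":[0,0,0],"dp":[-0.026,-0.0218,0],"gripper":1},{"rot":[0,0,0],"dp":[-0.026,-0.0218,0],"gripper":1},{"rot":[0,0,0],"dp":[-0.026,-0.0218,0],"gripper":1}]}}

```text
clock: 2.15
ee_pos: [0.5602, -0.1595, 0.3267]
ee_rot: [180.0, -0.1, 156.0]
force: [0.1, 0.2, 0.4]
gripper_width: 0.0858
gripper_force: 0.0
```

Call:
{"fn": "jog_arm", "kwargs": {"commands": [{"rot":[0,0,-6.5],"dp":[0,0,0],"gripper":1},{"rot":[0,0,-6.5],"dp":[0,0,0],"gripper":1},{"rot":[0,0,0],"dp":[0,0,0],"gripper":1},{"rot":[0,0,0],"dp":[0,0,0],"gripper":1},{"rot":[0,0,0],"dp":[0,0,0],"gripper":1},{"rot":[0,0,0],"dp":[0,0,0],"gripper":1},{"rot":[0,0,0],"dp":[0,0,0],"gripper":1},{"rot":[0,0,0],"dp":[0,0,0],"gripper":1}]}}

```text
clock: 2.82
ee_pos: [0.5599, -0.1578, 0.3275]
ee_rot: [-180.0, 0.0, 169.1]
force: [-0.5, -0.8, -0.1]
gripper_width: 0.0858
gripper_force: 0.0
```

```bash
python3 - <<'E'
from h import *
plan([.553,-.163,.25],169)
s=snap('wrist','w1')
print(proj(s,(.553,-.163,.156)),proj(s,(.553,-.163,.086)))
im=np.clip(255*(s['pixels']/255.)**.4,0,255).astype(np.uint8)
cv2.imwrite('pics/w1v.png',cv2.resize(im[190:340,156:356],(800,600),interpolation=cv2.INTER_CUBIC))
a,b=load('w0'),load('top0')
from scipy.optimize import least_squares
def tri(*obs):
    return least_squares(lambda X:np.concatenate([proj(s,X)-p for s,p in obs]),[.5,.18,.09])
r=tri((a,np.array([549,276])*.64),(b,np.array([136+335.5/6.25,182+340/6.25])));print(r.x,r.fun)
for z in(.085,.09,.1):
  p,q=at_z(a,575*.64,285*.64,z),at_z(a,524*.64,267*.64,z);print(p,q,(p+q)/2,np.linalg.norm(p-q),np.degrees(np.arctan2(*(q-p)[1::-1])))
E
```

```text
t 2.8167 pos [ 0.5599 -0.1578  0.3275] rot [-1.8000e+02  1.0000e-02  1.6905e+02] q [-22.1   9.5   2.   82.5  -0.  -11.2] F [-0.5 -0.8 -0.1] w 0.0858
dp tool [ 0.0058 -0.0064  0.0775] rotvec [-0.    0.01  0.05]
[241.2354518  165.33184256] [242.40030445 154.11866089]
[0.50197062 0.18273365 0.10488708] [-0.10220747  0.07562031 -0.33630598  0.08277225]
[0.52313844 0.2027706  0.085     ] [0.49433706 0.17184318 0.085     ] [0.50873775 0.18730689 0.085     ] 0.04226138434540568 -132.96142058113526
[0.52130198 0.2015666  0.09      ] [0.49287505 0.17104127 0.09      ] [0.50708851 0.18630393 0.09      ] 0.041711936328667945 -132.96142058113531
[0.51762905 0.19915859 0.1       ] [0.48995103 0.16943745 0.1       ] [0.50379004 0.18429802 0.1       ] 0.040613040295192374 -132.96142058113534
```

View pics/w1v.png

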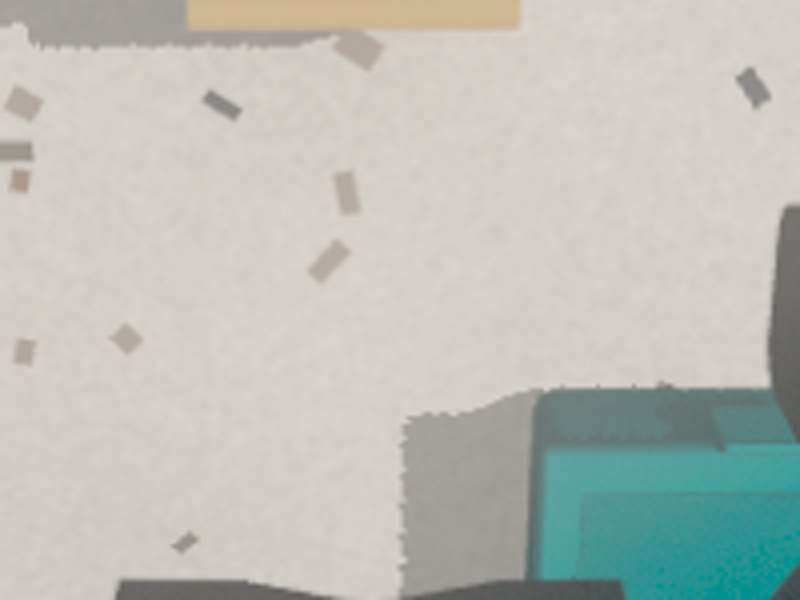

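That crop missed: it shows only the stand's rear edge at the top, level, so the stand's yaw is about -11°. I'll crop at the projected handle position instead.

```bash
python3 - <<'E'
from h import *
s=load('w1')
im=np.clip(255*(s['pixels']/255.)**.4,0,255).astype(np.uint8)
cv2.imwrite('pics/w1w.png',cv2.resize(im[110:215,172:312],(800,600),interpolation=cv2.INTER_CUBIC))
E
```

```text
(no output)
```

View pics/w1w.png

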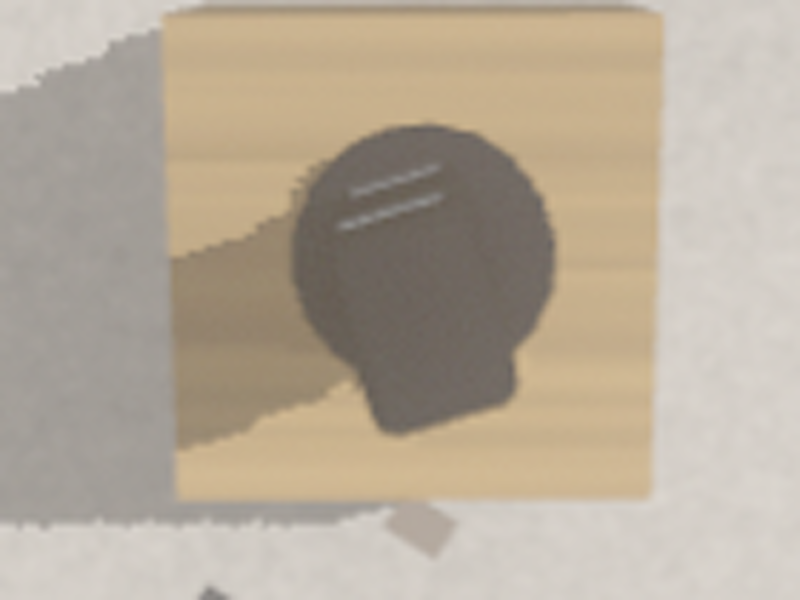

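```bash
python3 - <<'E'
from h import *
s=load('w1')
f=lambda x,y,z:at_z(s,172+x/(800/140),110+y/(600/105),z)
A=f(380,436,.156);B=f(520,395,.156);C=f(338,227,.156);D=f(440,197,.156)
for p,q in((A,B),(C,D)): print(p,q,np.linalg.norm(p-q),np.degrees(np.arctan2(*(q-p)[1::-1])))
L,Rr,T=f(292,255,.086),f(556,250,.086),f(425,124,.086);print('flange',L,Rr,(L+Rr)/2,np.linalg.norm(L-Rr),T)
c=[f(*p,.08) for p in((163,13),(663,13),(652,497),(176,497))];print(np.round(c,4),np.mean(c,0))
E
```

```text
[ 0.5725357  -0.16955883  0.156     ] [ 0.57005436 -0.14520172  0.156     ] 0.024483166692120053 95.81682865898756
[ 0.53668656 -0.16936772  0.156     ] [ 0.53504255 -0.1520693   0.156     ] 0.017376369942164325 95.42897983685717
flange [ 0.54935396 -0.18484051  0.086     ] [ 0.55842626 -0.13265407  0.086     ] [ 0.55389011 -0.15874729  0.086     ] 0.05296915674896265 [ 0.52885431 -0.15366084  0.086     ]
[[ 0.498  -0.2006  0.08  ]
 [ 0.5168 -0.1033  0.08  ]
 [ 0.6147 -0.1217  0.08  ]
 [ 0.5957 -0.2201  0.08  ]] [ 0.55629953 -0.16143083  0.08      ]
```

The handle's short side measures about 25 mm and points at 95.6°, so handle x is at 5.6° and its centre is near (0.5535, -0.1595). The flange measures 53 mm, which fits. Now the grasp, with tool yaw 185.6°.

Call:
{"fn": "jog_arm", "kwargs": {"commands": [{"rot":[0,0,-5.5],"dp":[0,0,0.01],"gripper":1},{"rot":[0,0,-5.5],"dp":[0,0,0.02],"gripper":1},{"rot":[0,0,-5.5],"dp":[0,0,0.02],"gripper":1},{"rot":[0,0,0],"dp":[0.0065,-0.0011,0.02],"gripper":1},{"rot":[0,0,0],"dp":[0,0,0.025],"gripper":1},{"rot":[0,0,0],"dp":[0,0,0.025],"gripper":1},{"rot":[0,0,0],"dp":[0,0,0.015],"gripper":1},{"rot":[0,0,0],"dp":[0,0,0],"gripper":1}]}}

```text
clock: 3.53
ee_pos: [0.5507, -0.1586, 0.1882]
ee_rot: [179.8, -0.4, -174.5]
force: [-0.4, 0.2, -0.2]
gripper_width: 0.0856
gripper_force: 0.0
```

```bash
python3 - <<'E'
from h import *
plan([.5535,-.1595,.102],185.6)
E
```

```text
t 3.5333 pos [ 0.5507 -0.1586  0.1882] rot [ 179.79   -0.39 -174.45] q [-22.5  12.4 -11.3  66.8  -0.  -28.1] F [-0.4  0.2 -0.2] w 0.0856
dp tool [-0.0033 -0.0014  0.0861] rotvec [ 0.21 -0.39 -0.05]
```

Call:
{"fn": "jog_arm", "kwargs": {"commands": [{"rot":[0,0,0],"dp":[-0.002,-0.001,0.018],"gripper":1},{"rot":[0,0,0],"dp":[0,0,0.018],"gripper":1},{"rot":[0,0,0],"dp":[0,0,0.018],"gripper":1},{"rot":[0,0,0],"dp":[0,0,0.018],"gripper":1},{"rot":[0,0,0],"dp":[0,0,0.014],"gripper":1},{"rot":[0,0,0],"dp":[0,0,0],"gripper":1},{"rot":[0,0,0],"dp":[0,0,0],"gripper":0},{"rot":[0,0,0],"dp":[0,0,0],"gripper":0}]}}

```text
clock: 4.2
ee_pos: [0.557, -0.1613, 0.108]
ee_rot: [-179.9, 0.1, -174.4]
force: [-0.3, -0.8, 0.1]
gripper_width: 0.0638
gripper_force: 0.0
```

Call:
{"fn": "jog_arm", "kwargs": {"commands": [{"rot":[0,0,0],"dp":[0,0,0],"gripper":0},{"rot":[0,0,0],"dp":[0,0,0],"gripper":0},{"rot":[0,0,0],"dp":[0,0,0],"gripper":0},{"rot":[0,0,0],"dp":[0,0,0],"gripper":0},{"rot":[0,0,0],"dp":[0,0,0],"gripper":0},{"rot":[0,0,0],"dp":[0,0,0],"gripper":0},{"rot":[0,0,0],"dp":[0,0,0],"gripper":0},{"rot":[0,0,0],"dp":[0,0,0],"gripper":0}]}}

```text
clock: 4.87
ee_pos: [0.5567, -0.1611, 0.1076]
ee_rot: [-179.9, 0.1, -174.4]
force: [-0.3, -0.5, 5.1]
gripper_width: 0.0252
gripper_force: 59.8
```

```bash
python3 - <<'E'
from h import *
plan([.5535,-.1595,.22],185.6)
st=ctrl.get_state();print(st['gripper_force'],st['force'],st['torque'])
E
```

```text
t 4.8667 pos [ 0.5567 -0.1611  0.1076] rot [-1.7995e+02  1.3000e-01 -1.7444e+02] q [-22.5  16.5 -16.4  56.9   0.  -28.1] F [-0.3 -0.5  5.1] w 0.0252
dp tool [ 0.0028  0.0018 -0.1124] rotvec [-0.05  0.13 -0.04]
59.8491632938385 [-0.25958501 -0.48942585  5.07049581] [0.18270705 0.07972935 0.03599159]
```

Call:
{"fn": "jog_arm", "kwargs": {"commands": [{"rot":[0,0,0],"dp":[0,0,-0.008],"gripper":0},{"rot":[0,0,0],"dp":[0,0,-0.015],"gripper":0},{"rot":[0,0,0],"dp":[0,0,-0.022],"gripper":0},{"rot":[0,0,0],"dp":[0,0,-0.025],"gripper":0},{"rot":[0,0,0],"dp":[0,0,-0.025],"gripper":0},{"rot":[0,0,0],"dp":[0,0,-0.025],"gripper":0},{"rot":[0,0,0],"dp":[0,0,-0.02],"gripper":0},{"rot":[0,0,0],"dp":[0,0,0],"gripper":0}]}}

```text
clock: 5.53
ee_pos: [0.558, -0.1617, 0.2513]
ee_rot: [-179.8, 0.4, -174.4]
force: [0.6, 0.5, -0.3]
gripper_width: 0.0253
gripper_force: 59.2
```

```bash
python3 - <<'E'
from h import *
plan([.56,.18,.25],229.5)
st=ctrl.get_state();print(st['gripper_force'])
E
```

```text
t 5.5333 pos [ 0.558  -0.1617  0.2513] rot [-179.78    0.39 -174.44] q [-22.5  10.5  -5.8  73.2  -0.  -28.1] F [ 0.6  0.5 -0.3] w 0.0253
dp tool [-3.510e-02  3.399e-01  2.000e-04] rotvec [ -0.36   0.29 -43.94]
59.15636479854584
```

Call:
{"fn": "jog_arm", "kwargs": {"commands": [{"rot":[0,0,0],"dp":[-0.002,0.02,0],"gripper":0},{"rot":[0,0,0],"dp":[-0.002,0.036,0],"gripper":0},{"rot":[0,0,0],"dp":[-0.002,0.036,0],"gripper":0},{"rot":[0,0,0],"dp":[-0.002,0.036,0],"gripper":0},{"rot":[0,0,0],"dp":[-0.002,0.036,0],"gripper":0},{"rot":[0,0,0],"dp":[-0.002,0.036,0],"gripper":0},{"rot":[0,0,0],"dp":[-0.002,0.036,0],"gripper":0},{"rot":[0,0,0],"dp":[-0.002,0.036,0],"gripper":0}]}}

```text
clock: 6.2
ee_pos: [0.5437, 0.113, 0.2446]
ee_rot: [-180.0, -0.2, -174.4]
force: [0.6, -0.2, -1.3]
gripper_width: 0.0253
gripper_force: 59.3
```

Call:
{"fn": "jog_arm", "kwargs": {"commands": [{"rot":[0,0,0],"dp":[0,0.036,0],"gripper":0},{"rot":[0,0,0],"dp":[0,0.036,0],"gripper":0},{"rot":[0,0,0],"dp":[0,0.032,0],"gripper":0},{"rot":[0,0,-6],"dp":[0,0,0],"gripper":0},{"rot":[0,0,-6],"dp":[0,0,0],"gripper":0},{"rot":[0,0,-6],"dp":[0,0,0],"gripper":0},{"rot":[0,0,-6],"dp":[0,0,0],"gripper":0},{"rot":[0,0,-6],"dp":[0,0,0],"gripper":0}]}}

```text
clock: 6.87
ee_pos: [0.534, 0.2149, 0.2444]
ee_rot: [179.9, -0.2, -144.1]
force: [0.6, 0.8, -1.6]
gripper_width: 0.025
gripper_force: 59.6
```

Call:
{"fn": "jog_arm", "kwargs": {"commands": [{"rot":[0,0,-6],"dp":[0,0,0],"gripper":0},{"rot":[0,0,-6],"dp":[0,0,0],"gripper":0},{"rot":[0,0,-2],"dp":[0,0,0],"gripper":0},{"rot":[0,0,0],"dp":[0,0,0],"gripper":0},{"rot":[0,0,0],"dp":[0,0,0],"gripper":0},{"rot":[0,0,0],"dp":[0,0,0],"gripper":0},{"rot":[0,0,0],"dp":[0,0,0],"gripper":0},{"rot":[0,0,0],"dp":[0,0,0],"gripper":0}]}}

```text
clock: 7.53
ee_pos: [0.535, 0.215, 0.246]
ee_rot: [180.0, -0.0, -130.5]
force: [0.1, 0.1, -1.4]
gripper_width: 0.0255
gripper_force: 59.6
```

```bash
python3 - <<'E'
from h import *
plan([.503,.183,.25],229.5)
s=snap('wrist','w2')
print(proj(s,(.503,.183,.1)))
R=Ro.from_euler('xyz',ctrl.get_state()['ee_rot'],degrees=True);p=ctrl.get_state()['ee_pos']
print('tip pred',proj(s,p+R.apply([.003,0,.0876])))
im=np.clip(255*(s['pixels']/255.)**.5,0,255).astype(np.uint8)
cv2.imwrite('pics/w2v.png',cv2.resize(im[60:285,130:430],(800,600),interpolation=cv2.INTER_CUBIC))
E
```

```text
t 7.5333 pos [0.535 0.215 0.246] rot [ 1.7999e+02 -2.0000e-02 -1.3047e+02] q [ 15.5  10.5  -6.4  73.1  -0.  -34.1] F [ 0.1  0.1 -1.4] w 0.0255
dp tool [ 0.0451  0.0036 -0.0039] rotvec [ 0.01 -0.02  0.03]
[253.08263364 125.46836933]
tip pred [248.92313924 191.78709298]
```

View pics/w2v.png

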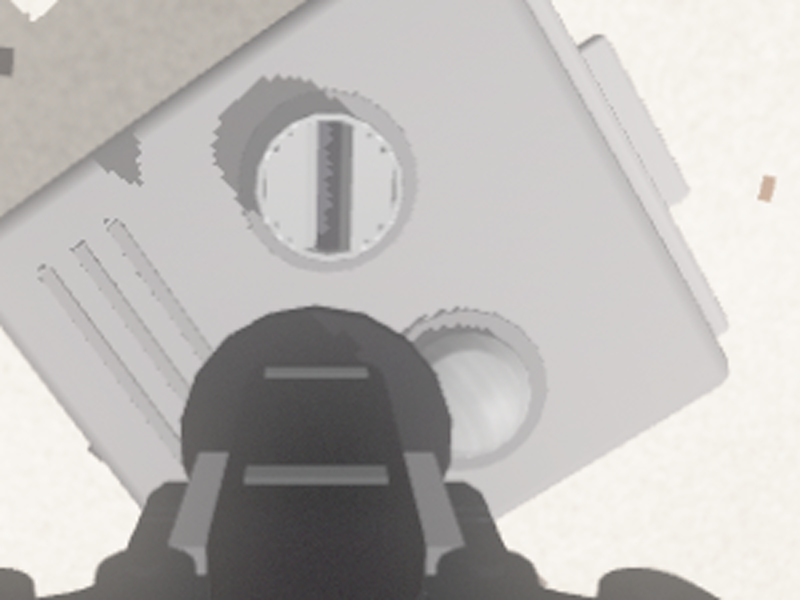

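The picture shows the slot nearly vertical from (335,118) to (334,252), so it lines up with the tool. The head is centred at (330,185) and 146 px wide, the plug is separate at (480,400), and the driver sits straight between the pads.

```bash
python3 - <<'E'
from h import *
s=load('w2')
f=lambda x,y,z:at_z(s,130+x*.375,60+y*.375,z)
for z in(.09,.095,.1,.105,.11):
  L,Rr,T,B=f(256,185,z),f(402,185,z),f(329,113,z),f(329,257,z)
  a,b=f(335,118,z),f(334,252,z)
  print(z,np.linalg.norm(L-Rr).round(4),np.linalg.norm(T-B).round(4),((L+Rr+T+B)/4).round(4),'slot',((a+b)/2).round(4),np.linalg.norm(a-b).round(4),np.degrees(np.arctan2(*(a-b)[1::-1])).round(2))
  c=(L+Rr+T+B)[:3]/4*.5+(a+b)/4; plan([*c[:2],.246],229.5) if z==.1 else 0
b=load('top0');print(proj(b,[.505,.1825,.1]),136+338/6.25,182+334/6.25)
E
```

```text
0.09 0.048 0.0469 [0.5054 0.1865 0.09  ] slot [0.5042 0.1878 0.09  ] 0.0437 -130.6
0.095 0.0472 0.0461 [0.5052 0.1862 0.095 ] slot [0.504  0.1874 0.095 ] 0.0429 -130.6
0.1 0.0464 0.0454 [0.505  0.1858 0.1   ] slot [0.5038 0.187  0.1   ] 0.0422 -130.6
t 7.5833 pos [0.5352 0.215  0.2462] rot [ 180.     -0.   -130.46] q [ 15.5  10.5  -6.4  73.1  -0.  -34.1] F [ 0.2 -0.4 -1.6] w 0.0254
dp tool [0.0417 0.0048 0.0002] rotvec [ 0.   -0.    0.04]
0.105 0.0456 0.0446 [0.5048 0.1854 0.105 ] slot [0.5036 0.1867 0.105 ] 0.0415 -130.6
0.11 0.0448 0.0438 [0.5046 0.1851 0.11  ] slot [0.5035 0.1863 0.11  ] 0.0407 -130.6
[189.63485432 235.514831  ] 190.07999999999998 235.44
```

Call:
{"fn": "jog_arm", "kwargs": {"commands": [{"rot":[0,0,0],"dp":[0.013,0.0014,0],"gripper":0},{"rot":[0,0,0],"dp":[0.013,0.0014,0],"gripper":0},{"rot":[0,0,0],"dp":[0.013,0.0014,0],"gripper":0},{"rot":[0,0,0],"dp":[0,0,0.015],"gripper":0},{"rot":[0,0,0],"dp":[0,0,0.015],"gripper":0},{"rot":[0,0,0],"dp":[0,0,0.01],"gripper":0},{"rot":[0,0,0],"dp":[0,0,0],"gripper":0},{"rot":[0,0,0],"dp":[0,0,0],"gripper":0}]}}

```text
clock: 8.25
ee_pos: [0.5061, 0.1879, 0.2058]
ee_rot: [179.9, -0.1, -130.4]
force: [-0.3, 0.3, -1.0]
gripper_width: 0.0254
gripper_force: 59.6
```

```bash
python3 - <<'E'
from h import *
plan([.505-.003*.0,.1855,.1726],229.5)
s=snap('wrist','w3')
im=np.clip(255*(s['pixels']/255.)**.5,0,255).astype(np.uint8)
t=snap('scene','s3'); p=proj(t,(.505,.185,.1)).astype(int);print(p)
tt=np.clip(255*(t['pixels'][p[1]-50:p[1]+40,p[0]-45:p[0]+45]/255.)**.6,0,255).astype(np.uint8)
o=np.hstack([cv2.resize(im[60:285,180:330],(400,600),interpolation=cv2.INTER_CUBIC),cv2.resize(tt,(400,600)[::1] if 0 else (400,400),interpolation=cv2.INTER_CUBIC).repeat(1,0) if 0 else np.vstack([cv2.resize(tt,(400,400),interpolation=cv2.INTER_CUBIC),np.zeros((200,400,3),np.uint8)])])
cv2.imwrite('pics/w3v.png',o)
E
```

```text
t 8.25 pos [0.5061 0.1879 0.2058] rot [ 1.7995e+02 -7.0000e-02 -1.3044e+02] q [ 13.5   8.2 -14.2  67.7  -0.  -36.1] F [-0.3  0.3 -1. ] w 0.0254
dp tool [ 0.0024 -0.0007  0.0332] rotvec [ 0.05 -0.07  0.06]
[331 204]
```

View pics/w3v.png

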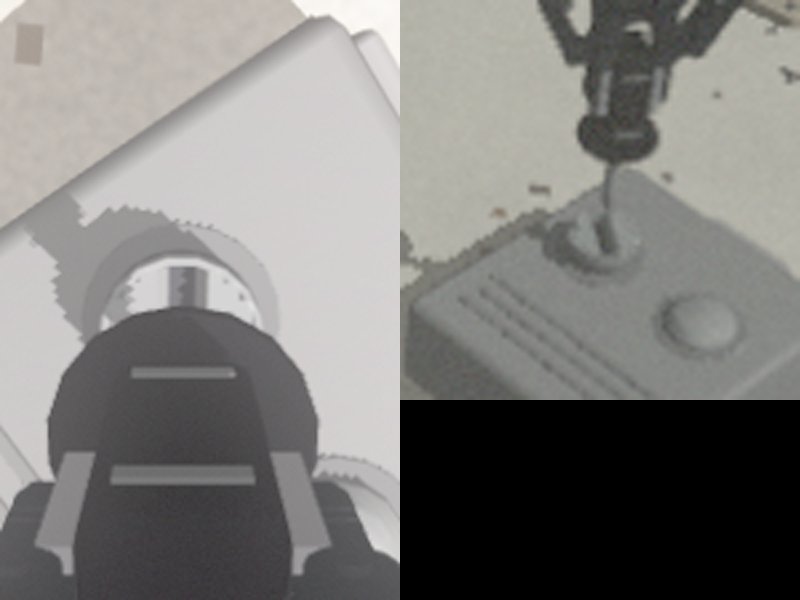

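The driver (column 183) sits within about 1 mm of the slot (column 187). In the scene view the blade is edge-on above the slot. I'll descend.

Call:
{"fn": "jog_arm", "kwargs": {"commands": [{"rot":[0,0,0],"dp":[0,0.001,0.006],"gripper":0},{"rot":[0,0,0],"dp":[0,0,0.006],"gripper":0},{"rot":[0,0,0],"dp":[0,0,0.005],"gripper":0},{"rot":[0,0,0],"dp":[0,0,0.004],"gripper":0},{"rot":[0,0,0],"dp":[0,0,0.002],"gripper":0},{"rot":[0,0,0],"dp":[0,0,0.002],"gripper":0},{"rot":[0,0,0],"dp":[0,0,0],"gripper":0},{"rot":[0,0,0],"dp":[0,0,0],"gripper":0}]}}

```text
clock: 9.02
ee_pos: [0.5059, 0.1887, 0.1813]
ee_rot: [180.0, -0.0, -130.4]
force: [0.4, 0.1, -1.3]
gripper_width: 0.0255
gripper_force: 59.6
```

Call:
{"fn": "jog_arm", "kwargs": {"commands": [{"rot":[0,0,0],"dp":[0,0,0.0015],"gripper":0},{"rot":[0,0,0],"dp":[0,0,0.0015],"gripper":0},{"rot":[0,0,0],"dp":[0,0,0.001],"gripper":0},{"rot":[0,0,0],"dp":[0,0,0.001],"gripper":0},{"rot":[0,0,0],"dp":[0,0,0.001],"gripper":0},{"rot":[0,0,0],"dp":[0,0,0],"gripper":0},{"rot":[0,0,0],"dp":[0,0,0],"gripper":0},{"rot":[0,0,0],"dp":[0,0,0],"gripper":0}]}}

```text
clock: 9.68
ee_pos: [0.5059, 0.1887, 0.1753]
ee_rot: [180.0, -0.0, -130.4]
force: [0.3, -0.8, -2.3]
gripper_width: 0.0256
gripper_force: 59.6
```

Call:
{"fn": "jog_arm", "kwargs": {"commands": [{"rot":[0,0,0],"dp":[0,0,0.001],"gripper":0},{"rot":[0,0,0],"dp":[0,0,0.001],"gripper":0},{"rot":[0,0,0],"dp":[0,0,0.001],"gripper":0},{"rot":[0,0,0],"dp":[0,0,0.001],"gripper":0},{"rot":[0,0,0],"dp":[0,0,0],"gripper":0},{"rot":[0,0,0],"dp":[0,0,0],"gripper":0},{"rot":[0,0,0],"dp":[0,0,0],"gripper":0},{"rot":[0,0,0],"dp":[0,0,0],"gripper":0}]}}

```text
clock: 10.35
ee_pos: [0.5061, 0.1888, 0.1717]
ee_rot: [-180.0, 0.0, -130.4]
force: [-0.8, -0.8, 2.6]
gripper_width: 0.0257
gripper_force: 60.2
```

Call:
{"fn": "jog_arm", "kwargs": {"commands": [{"rot":[0,0,0],"dp":[0,0,0.001],"gripper":0},{"rot":[0,0,0],"dp":[0,0,0.001],"gripper":0},{"rot":[0,0,0],"dp":[0,0,0.001],"gripper":0},{"rot":[0,0,0],"dp":[0,0,0.0005],"gripper":0},{"rot":[0,0,0],"dp":[0,0,0],"gripper":0},{"rot":[0,0,0],"dp":[0,0,0],"gripper":0},{"rot":[0,0,0],"dp":[0,0,0],"gripper":0},{"rot":[0,0,0],"dp":[0,0,0],"gripper":0}]}}

```text
clock: 11.02
ee_pos: [0.5062, 0.1889, 0.1687]
ee_rot: [-180.0, 0.0, -130.4]
force: [-1.8, -0.8, 7.5]
gripper_width: 0.0249
gripper_force: 60.7
```

Call:
{"fn": "jog_arm", "kwargs": {"commands": [{"rot":[0,0,4],"dp":[0,0,0.0005],"gripper":0},{"rot":[0,0,6],"dp":[0,0,0],"gripper":0},{"rot":[0,0,6],"dp":[0,0,0],"gripper":0},{"rot":[0,0,6],"dp":[0,0,0],"gripper":0},{"rot":[0,0,6],"dp":[0,0,0],"gripper":0},{"rot":[0,0,6],"dp":[0,0,0],"gripper":0},{"rot":[0,0,6],"dp":[0,0,0],"gripper":0},{"rot":[0,0,5],"dp":[0,0,0],"gripper":0}]}}

```text
clock: 11.68
ee_pos: [0.5079, 0.1874, 0.1687]
ee_rot: [-179.8, 0.2, -175.7]
force: [0.6, -4.1, 7.4]
gripper_width: 0.0253
gripper_force: 60.7
```

```bash
python3 - <<'E'
from h import *
plan([.5062,.1889,.1687],173)
print(ctrl.get_state()['torque'])
E
```

```text
t 11.6833 pos [0.5079 0.1874 0.1687] rot [-179.76    0.24 -175.74] q [ 13.6   9.7 -17.1  63.   -0.3   9.3] F [ 0.6 -4.1  7.4] w 0.0253
dp tool [ 0.0016  0.0017 -0.    ] rotvec [-0.21  0.27 11.26]
[-1.1955634  -0.15466067  0.11426258]
```

Call:
{"fn": "jog_arm", "kwargs": {"commands": [{"rot":[0,0,3],"dp":[0,0,0],"gripper":0},{"rot":[0,0,3],"dp":[0,0,0],"gripper":0},{"rot":[0,0,3],"dp":[0,0,0],"gripper":0},{"rot":[0,0,3],"dp":[0,0,0],"gripper":0},{"rot":[0,0,2],"dp":[0,0,0],"gripper":0},{"rot":[0,0,1],"dp":[0,0,0],"gripper":0},{"rot":[0,0,0],"dp":[0,0,0],"gripper":0},{"rot":[0,0,0],"dp":[0,0,0],"gripper":0}]}}

```text
clock: 12.35
ee_pos: [0.5079, 0.1867, 0.1686]
ee_rot: [-179.7, 0.3, 169.5]
force: [0.8, -4.3, 7.1]
gripper_width: 0.0253
gripper_force: 60.7
```

```bash
python3 - <<'E'
from h import *
plan([.5062,.1889,.1687],162)
print(ctrl.get_state()['torque'])
E
```

```text
t 12.35 pos [0.5079 0.1867 0.1686] rot [-179.75    0.31  169.52] q [ 13.5   9.7 -17.1  63.   -0.4  24. ] F [ 0.8 -4.3  7.1] w 0.0253
dp tool [ 0.002   0.0018 -0.0001] rotvec [-0.23  0.32  7.51]
[-1.51585107 -0.10846447  0.0175351 ]
```

Call:
{"fn": "jog_arm", "kwargs": {"commands": [{"rot":[0,0,2],"dp":[0,0,0],"gripper":0},{"rot":[0,0,2],"dp":[0,0,0],"gripper":0},{"rot":[0,0,2],"dp":[0,0,0],"gripper":0},{"rot":[0,0,2],"dp":[0,0,0],"gripper":0},{"rot":[0,0,1],"dp":[0,0,0],"gripper":0},{"rot":[0,0,0],"dp":[0,0,0],"gripper":0},{"rot":[0,0,0],"dp":[0,0,0],"gripper":0},{"rot":[0,0,0],"dp":[0,0,0],"gripper":0}]}}

```text
clock: 13.02
ee_pos: [0.5078, 0.1864, 0.1686]
ee_rot: [-179.7, 0.4, 160.5]
force: [0.7, -4.9, 7.9]
gripper_width: 0.0256
gripper_force: 60.7
```

```bash
python3 - <<'E'
from h import *
plan([.5062,.1889,.1687],162)
print(ctrl.get_state()['torque'])
E
```

```text
t 13.0167 pos [0.5078 0.1864 0.1686] rot [-179.75    0.35  160.51] q [ 13.5   9.7 -17.1  63.   -0.4  33. ] F [ 0.7 -4.9  7.9] w 0.0256
dp tool [ 0.0023  0.0018 -0.0001] rotvec [-0.26  0.35 -1.49]
[-1.74927082 -0.04614883  0.0445505 ]
```

Call:
{"fn": "jog_arm", "kwargs": {"commands": [{"rot":[0,0,2],"dp":[0,0,0],"gripper":0},{"rot":[0,0,2],"dp":[0,0,0],"gripper":0},{"rot":[0,0,2],"dp":[0,0,0],"gripper":0},{"rot":[0,0,0],"dp":[0,0,0],"gripper":0},{"rot":[0,0,0],"dp":[0,0,0],"gripper":0},{"rot":[0,0,0],"dp":[0,0,0],"gripper":0},{"rot":[0,0,0],"dp":[0,0,0],"gripper":0},{"rot":[0,0,0],"dp":[0,0,0],"gripper":0}]}}

```text
clock: 13.68
ee_pos: [0.5076, 0.1862, 0.1685]
ee_rot: [-179.7, 0.4, 154.5]
force: [0.2, -5.9, 7.3]
gripper_width: 0.0255
gripper_force: 60.8
```

```bash
python3 - <<'E'
from h import *
plan([.5062,.1889,.1687],162)
print(ctrl.get_state()['torque'])
s=snap('wrist','w4');t=snap('top','t4')
im=np.clip(255*(s['pixels']/255.)**.5,0,255).astype(np.uint8)
cv2.imwrite('pics/w4v.png',cv2.resize(im[60:285,130:430],(800,600),interpolation=cv2.INTER_CUBIC))
E
```

```text
t 13.6833 pos [0.5076 0.1862 0.1685] rot [-179.75    0.36  154.54] q [ 13.5   9.7 -17.1  63.1  -0.4  39. ] F [ 0.2 -5.9  7.3] w 0.0255
dp tool [ 0.0024  0.0018 -0.0002] rotvec [-0.27  0.35 -7.46]
[-1.74161598 -0.04326984  0.27027417]
```

Call:
{"fn": "jog_arm", "kwargs": {"commands": [{"rot":[0,0,1],"dp":[0,0,0],"gripper":0},{"rot":[0,0,1],"dp":[0,0,0],"gripper":0},{"rot":[0,0,1],"dp":[0,0,0],"gripper":0},{"rot":[0,0,1],"dp":[0,0,0],"gripper":0},{"rot":[0,0,0],"dp":[0,0,0],"gripper":0},{"rot":[0,0,0],"dp":[0,0,0],"gripper":0},{"rot":[0,0,0],"dp":[0,0,0],"gripper":0},{"rot":[0,0,0],"dp":[0,0,0],"gripper":0}]}}

```text
clock: 14.45
ee_pos: [0.5074, 0.1862, 0.1685]
ee_rot: [-179.8, 0.4, 150.6]
force: [-0.2, -7.4, 7.5]
gripper_width: 0.0253
gripper_force: 60.8
```

```bash
python3 - <<'E'
from h import *
plan([.5062,.1889,.1687],162)
print(ctrl.get_state()['torque'])
E
```

```text
t 14.45 pos [0.5074 0.1862 0.1685] rot [-179.75    0.38  150.6 ] q [ 13.5   9.7 -17.1  63.1  -0.4  42.9] F [-0.2 -7.4  7.5] w 0.0253
dp tool [ 0.0024  0.0018 -0.0002] rotvec [ -0.28   0.36 -11.4 ]
[-1.92403122 -0.00766286  0.51895105]
```

Call:
{"fn": "jog_arm", "kwargs": {"commands": [{"rot":[0,0,-4],"dp":[0,0,0],"gripper":0},{"rot":[0,0,-4],"dp":[0,0,0],"gripper":0},{"rot":[0,0,-4],"dp":[0,0,0],"gripper":0},{"rot":[0,0,-3],"dp":[0,0,0],"gripper":0},{"rot":[0,0,0],"dp":[0,0,0],"gripper":0},{"rot":[0,0,0],"dp":[0,0,0],"gripper":0},{"rot":[0,0,0],"dp":[0,0,-0.004],"gripper":0},{"rot":[0,0,0],"dp":[0,0,-0.004],"gripper":0}]}}

```text
clock: 15.12
ee_pos: [0.5065, 0.1874, 0.1752]
ee_rot: [-179.8, 0.1, 165.5]
force: [-0.4, -3.0, -2.7]
gripper_width: 0.0251
gripper_force: 59.6
```

Call:
{"fn": "jog_arm", "kwargs": {"commands": [{"rot":[0,0,0],"dp":[0,0,-0.006],"gripper":0},{"rot":[0,0,0],"dp":[0,0,-0.008],"gripper":0},{"rot":[0,0,0],"dp":[0,0,-0.012],"gripper":0},{"rot":[0,0,0],"dp":[0,0,-0.02],"gripper":0},{"rot":[0,0,0],"dp":[0,0,-0.02],"gripper":0},{"rot":[0,0,0],"dp":[0,0,-0.01],"gripper":0},{"rot":[0,0,0],"dp":[0,0,0],"gripper":0},{"rot":[0,0,0],"dp":[0,0,0],"gripper":0}]}}

```text
clock: 15.78
ee_pos: [0.5063, 0.1891, 0.252]
ee_rot: [179.9, 0.1, 165.6]
force: [-0.2, -0.2, -3.2]
gripper_width: 0.0251
gripper_force: 59.9
```

```bash
python3 - <<'E'
from h import *
plan([.5567,-.1611,.2513],185.56)
print(ctrl.get_state()['torque'])
s=snap('wrist','w5')
p=proj(s,(.505,.1855,.094));print(p)
print(proj(s,(.505-.02,.1855,.094)),proj(s,(.505,.1855-.02,.094)))
im=np.clip(255*(s['pixels']/255.)**.5,0,255).astype(np.uint8)
t=snap('scene','s5'); p=proj(t,(.505,.185,.1)).astype(int)
tt=np.clip(255*(t['pixels'][p[1]-50:p[1]+40,p[0]-45:p[0]+45]/255.)**.6,0,255).astype(np.uint8)
o=np.hstack([cv2.resize(im[60:285,180:330],(400,600),interpolation=cv2.INTER_CUBIC),np.vstack([cv2.resize(tt,(400,400),interpolation=cv2.INTER_CUBIC),np.zeros((200,400,3),np.uint8)])])
cv2.imwrite('pics/w5v.png',o)
E
```

```text
t 15.7833 pos [0.5063 0.1891 0.252 ] rot [1.7993e+02 6.0000e-02 1.6558e+02] q [ 13.6   6.6 -10.3  73.    0.   28. ] F [-0.2 -0.2 -3.2] w 0.0251
dp tool [-0.1361 -0.3266  0.0004] rotvec [  0.06   0.07 -19.98]
[-0.03947535  0.0013228   0.03874086]
[243.53235534 173.85109189]
[237.89940637 152.68875889] [222.35626811 179.20177342]
```

View pics/w5v.png

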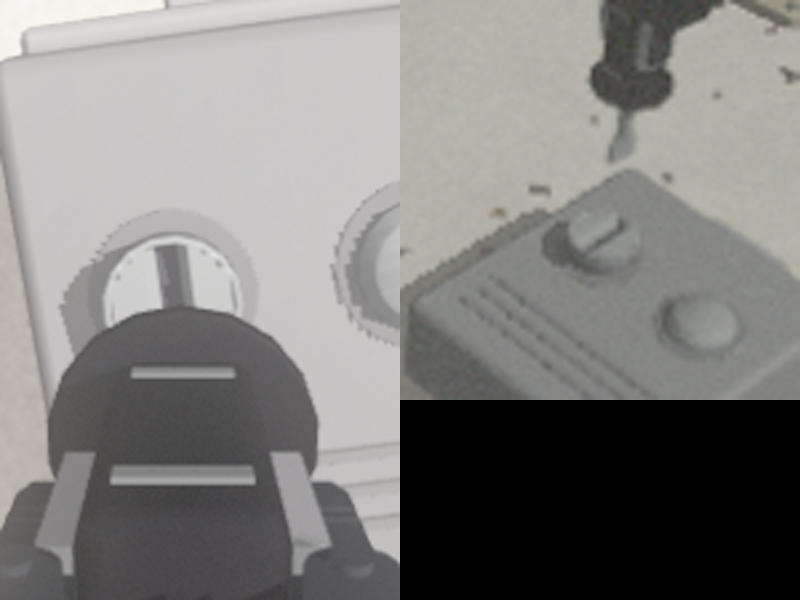

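The slot now runs parallel to the caddy's sides, front to back, and torque rose to 0.5 N m, so the screw is at its stop. The driver is clear of the screw, so I'll take it back to the stand.

Call:
{"fn": "jog_arm", "kwargs": {"commands": [{"rot":[0,0,0],"dp":[-0.0081,-0.0196,0],"gripper":0},{"rot":[0,0,0],"dp":[-0.0136,-0.0326,0],"gripper":0},{"rot":[0,0,0],"dp":[-0.0136,-0.0326,0],"gripper":0},{"rot":[0,0,0],"dp":[-0.0136,-0.0326,0],"gripper":0},{"rot":[0,0,0],"dp":[-0.0136,-0.0326,0],"gripper":0},{"rot":[0,0,0],"dp":[-0.0136,-0.0326,0],"gripper":0},{"rot":[0,0,0],"dp":[-0.0136,-0.0326,0],"gripper":0},{"rot":[0,0,0],"dp":[-0.0136,-0.0326,0],"gripper":0}]}}

```text
clock: 16.55
ee_pos: [0.5431, -0.0784, 0.2496]
ee_rot: [180.0, -0.2, 165.6]
force: [0.6, 0.0, -1.4]
gripper_width: 0.0255
gripper_force: 59.9
```

Call:
{"fn": "jog_arm", "kwargs": {"commands": [{"rot":[0,0,0],"dp":[-0.0136,-0.0326,0],"gripper":0},{"rot":[0,0,0],"dp":[-0.0136,-0.0326,0],"gripper":0},{"rot":[0,0,0],"dp":[-0.006,-0.013,0],"gripper":0},{"rot":[0,0,-5],"dp":[0,0,0],"gripper":0},{"rot":[0,0,-5],"dp":[0,0,0],"gripper":0},{"rot":[0,0,-5],"dp":[0,0,0],"gripper":0},{"rot":[0,0,-5],"dp":[0,0,0],"gripper":0},{"rot":[0,0,0],"dp":[0,0,0],"gripper":0}]}}

```text
clock: 17.22
ee_pos: [0.556, -0.1604, 0.2497]
ee_rot: [179.9, -0.1, -174.4]
force: [0.2, 0.5, -1.5]
gripper_width: 0.0258
gripper_force: 59.9
```

```bash
python3 - <<'E'
from h import *
plan([.5567,-.1611,.195],185.56)
E
```

```text
t 17.2167 pos [ 0.556  -0.1604  0.2497] rot [ 1.7990e+02 -1.4000e-01 -1.7435e+02] q [-22.5  10.7  -5.7  73.7   0.  -28.2] F [ 0.2  0.5 -1.5] w 0.0258
dp tool [-0.0008 -0.0009  0.0547] rotvec [ 0.1  -0.14  0.09]
```

Call:
{"fn": "jog_arm", "kwargs": {"commands": [{"rot":[0,0,0],"dp":[-0.001,-0.001,0.015],"gripper":0},{"rot":[0,0,0],"dp":[0,0,0.02],"gripper":0},{"rot":[0,0,0],"dp":[0,0,0.02],"gripper":0},{"rot":[0,0,0],"dp":[0,0,0.015],"gripper":0},{"rot":[0,0,0],"dp":[0,0,0.015],"gripper":0},{"rot":[0,0,0],"dp":[0,0,0.015],"gripper":0},{"rot":[0,0,0],"dp":[0,0,0.01],"gripper":0},{"rot":[0,0,0],"dp":[0,0,0],"gripper":0}]}}

```text
clock: 17.88
ee_pos: [0.5555, -0.1606, 0.138]
ee_rot: [179.8, -0.3, -174.5]
force: [-0.4, 0.6, -2.5]
gripper_width: 0.0255
gripper_force: 59.9
```

Call:
{"fn": "jog_arm", "kwargs": {"commands": [{"rot":[0,0,0],"dp":[0,0,0.01],"gripper":0},{"rot":[0,0,0],"dp":[0,0,0.008],"gripper":0},{"rot":[0,0,0],"dp":[0,0,0.006],"gripper":0},{"rot":[0,0,0],"dp":[0,0,0.003],"gripper":0},{"rot":[0,0,0],"dp":[0,0,0.002],"gripper":0},{"rot":[0,0,0],"dp":[0,0,0],"gripper":0},{"rot":[0,0,0],"dp":[0,0,0],"gripper":0},{"rot":[0,0,0],"dp":[0,0,0],"gripper":0}]}}

```text
clock: 18.55
ee_pos: [0.5583, -0.1621, 0.1128]
ee_rot: [-180.0, 0.0, -174.4]
force: [-0.4, -0.5, -0.8]
gripper_width: 0.0255
gripper_force: 59.9
```

Call:
{"fn": "jog_arm", "kwargs": {"commands": [{"rot":[0,0,0],"dp":[0,0,0.001],"gripper":0},{"rot":[0,0,0],"dp":[0,0,0.001],"gripper":0},{"rot":[0,0,0],"dp":[0,0,0.001],"gripper":0},{"rot":[0,0,0],"dp":[0,0,0.001],"gripper":0},{"rot":[0,0,0],"dp":[0,0,0.001],"gripper":0},{"rot":[0,0,0],"dp":[0,0,0],"gripper":0},{"rot":[0,0,0],"dp":[0,0,0],"gripper":0},{"rot":[0,0,0],"dp":[0,0,0],"gripper":0}]}}

```text
clock: 19.22
ee_pos: [0.5579, -0.1619, 0.1077]
ee_rot: [-180.0, 0.0, -174.4]
force: [-2.3, 0.2, 3.4]
gripper_width: 0.0253
gripper_force: 60.4
```

Call:
{"fn": "jog_arm", "kwargs": {"commands": [{"rot":[0,0,0],"dp":[0,0,0],"gripper":1},{"rot":[0,0,0],"dp":[0,0,0],"gripper":1},{"rot":[0,0,0],"dp":[0,0,0],"gripper":1},{"rot":[0,0,0],"dp":[0,0,0],"gripper":1},{"rot":[0,0,0],"dp":[0,0,0],"gripper":1},{"rot":[0,0,0],"dp":[0,0,0],"gripper":1},{"rot":[0,0,0],"dp":[0,0,-0.005],"gripper":1},{"rot":[0,0,0],"dp":[0,0,-0.01],"gripper":1}]}}

```text
clock: 19.88
ee_pos: [0.5568, -0.1615, 0.1215]
ee_rot: [179.9, -0.2, -174.4]
force: [-0.2, 0.3, -0.6]
gripper_width: 0.0849
gripper_force: 0.0
```

Call:
{"fn": "jog_arm", "kwargs": {"commands": [{"rot":[0,0,0],"dp":[0,0,-0.02],"gripper":1},{"rot":[0,0,0],"dp":[0,0,-0.03],"gripper":1},{"rot":[0,0,0],"dp":[0,0,-0.03],"gripper":1},{"rot":[0,0,0],"dp":[0,0,-0.03],"gripper":1},{"rot":[0,0,0],"dp":[0,0,-0.03],"gripper":1},{"rot":[0,0,0],"dp":[0,0,-0.03],"gripper":1},{"rot":[0,0,0],"dp":[0,0,0],"gripper":1},{"rot":[0,0,0],"dp":[0,0,0],"gripper":1}]}}

```text
clock: 20.55
ee_pos: [0.5596, -0.1626, 0.2961]
ee_rot: [-179.8, 0.3, -174.4]
force: [0.3, 0.3, -0.2]
gripper_width: 0.0854
gripper_force: 0.0
```

```bash
python3 - <<'E'
from h import *
plan([.5567,-.1611,.3],185.56)
t=snap('scene','s6');o=load('scene0')
w=snap('wrist','w6')
# driver in scene: dark mask in old driver window, before vs after
for s in(o,t):
    m=(s['pixels'][142:202,212:264].max(2)<45).astype(np.uint8); n,l,st,c=cv2.connectedComponentsWithStats(m); i=1+st[1:,4].argmax(); print(st[i],c[i])
for p,n in(((.608,-.432,.08),'bottle'),((.633,.425,.03),'cup'),((.765,.1686,.03),'cup')):
    u,v=proj(o,p).astype(int); print(n,u,v,cv2.absdiff(o['pixels'],t['pixels'])[v-15:v+15,u-12:u+12].mean())
# slot angle: top camera
tp=snap('top','t6')
for s in(load('top0'),tp):
    u,v=136+335.5/6.25,182+340/6.25
    g=cv2.resize(cv2.cvtColor(s['pixels'],6)[int(v)-5:int(v)+6,int(u)-5:int(u)+6],None,fx=6,fy=6,interpolation=2)
    y,x=np.where(g<np.percentile(g,22)); e,V=np.linalg.eigh(np.cov(x,y)); print('slot img angle',np.degrees(np.arctan2(V[1,1],V[0,1])),e)
    print(cv2.cvtColor(s['pixels'],6)[int(v)-5:int(v)+6,int(u)-5:int(u)+6])
E
```

```text
t 20.55 pos [ 0.5596 -0.1626  0.2961] rot [-179.82    0.35 -174.44] q [-22.6   9.7  -1.4  78.5   0.  -28.1] F [ 0.3  0.3 -0.2] w 0.0854
dp tool [ 0.0027  0.0017 -0.0039] rotvec [-0.18  0.35  0.  ]
[ 18   6  16  25 286] [25.57342657 19.14685315]
[ 18   6  15  25 281] [24.88256228 18.73309609]
bottle 173 143 21.38287037037037
cup 371 288 3.3893518518518517
cup 268 266 3.5685185185185184
slot img angle -136.4811796908245 [ 13.27626881 498.16339194]
[[ 46  48  78 103 112 114 114 114 114 107 102]
 [ 43  43  54  76 103 112 114 115 114 115 107]
 [ 49  41  43  54  76 101 110 114 115 114 114]
 [ 74  50  42  43  54  70  93 109 114 114 115]
 [105  74  51  42  43  49  66  95 111 114 115]
 [115 105  75  55  42  40  45  66  92 108 114]
 [114 114 107  82  55  43  44  49  60  86 108]
 [114 114 114 107  82  55  43  39  44  61  85]
 [110 114 114 115 107  82  55  44  44  50  60]
 [ 92 110 115 114 115 107  82  56  44  48  68]
 [ 79  99 112 115 115 115 108  84  64  64  67]]
slot img angle 97.9146948067839 [ 16.94711878 354.66807846]
[[108 115 109  83  50  42  48  85 113 108 107]
 [114 115 108  81  50  41  52  89 113 115 108]
 [115 115 103  69  48  40  55  90 113 115 115]
 [115 115 100  62  47  41  60  98 115 115 115]
 [115 114 100  59  46  40  67 104 115 116 116]
 [115 115  98  51  44  40  70 107 114 116 115]
 [115 113  94  50  44  42  77 114 116 116 116]
 [116 110  85  50  42  47  83 115 116 116 116]
 [116 109  82  50  41  51  87 114 116 115 116]
 [114 106  70  50  40  53  89 114 116 114 108]
 [109 104  65  49  41  59  96 113 111 103  82]]
```

```bash
python3 - <<'E'
from h import *
a,b=load('top0')['pixels'],load('t6')['pixels']
print('bottle top diff',cv2.absdiff(a,b)[192:218,380:412].mean(), 'edge score',cv2.matchTemplate(b[170:240,350:440],a[190:220,378:416],5).max(), cv2.minMaxLoc(cv2.matchTemplate(b[170:240,350:440],a[190:220,378:416],5))[3],'expect (28,20)')
print(ctrl.job_done())
E
```

```text
bottle top diff 21.977564102564102 edge score 0.8268584 (28, 20) expect (28,20)
the job is handed in; nothing more can be done
None
```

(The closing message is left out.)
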